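# Start the resin curing station

## Task

Cure the miniature that lies in the open tray of the curing station: push the tray fully home with the fingertips, then reach a fingertip down into the green-rimmed well on top and press the sunken green start key all the way down, where it stays latched. Do not press start while the tray is still open, leave the red stop key alone, do not touch the freshly coated miniature (it must stay lying in the tray), and leave the things standing round the station where they are.

Things in the scene. Friction and masses are not known exactly. Their poses are not given: they have to be found in the camera images.
- station: White curing station, fixed, 170 mm deep (x), 130 wide (y), roof at z = 60 mm with an amber window in front. Origin: centre of its underside; its -x is the front, where the tray comes out. On the roof a grey control block, 62 (x) x 124 mm (y), centred 2 mm ahead of the origin, top at 84 mm, with two wells 30 mm left and right of the middle; which of them is start varies.
- tray (a joint): How far the tray stands out of the front of the station, m: 0 is fully home (front panel flush against the housing), about 0.045 to 0.065 at the start, 0.075 at most. It slides along the station's x axis and stays where it is left; pushing takes 1 to 3 N, then it meets a hard stop at 0.
- tray_front (a point): Middle of the front face of the tray's pull lip, its foremost part, where one pushes (along the station's +x); 46 mm above the table, moves with the tray, 100 mm ahead of the station's origin when home. The lip is 90 mm wide (y), 9 high, 8 proud of the grey front panel, which is 128 mm wide and reaches from 7 to 53 mm above the table.
- tray_floor (a point): Top of the black tray's floor, 15 mm above the table, axes as the station's; moves with the tray, 100 mm behind tray_front. Inside, the tray reaches from 80 mm ahead (-x) of this point to 73 mm behind it and 50 mm to each side; its rims are 11 mm high.
- start_mouth (a point): Centre of the mouth of the green-rimmed well, level with the control block's top, 84 mm above the table. The well is round, 42 mm across, 24 mm deep, with upright walls; the green start key, a round 27 mm cap, stands in its middle, its top 16 mm below the mouth (21 mm below when pressed).
- start_key (a joint): Travel of the start key, m: 0 is out (up), 0.005 fully pressed. A stiff latching key: it moves at about 4 N, stays at the depth it has been pressed to, and meets a hard stop at 0.005.
- stop_mouth (a point): Centre of the mouth of the red-rimmed well, of the same size and depth as the other, with the red stop key in it.
- stop_key (a joint): Travel of the red stop key, m: 0 is out (up), where it must stay; same stiffness and travel as the start key.
- mini_tray: Resin miniature of a running figure, 106 x 52 x 34 mm, 45 g, lying loose in the tray lengthwise, its rear part under the roof. Origin: centre of its underside. Freshly coated: not to be touched.
- pin_vice: Black pin vice (small hand drill), 126 x 14 x 14 mm, lying on the table along the left (+y) side of the station. Origin: centre of its underside. Bystander.
- paint_sky: Light blue paint bottle, 25 mm across, 70 mm high, standing close behind (+x) the station. Origin: centre of its underside. Bystander.
- paint_tan: Tan paint bottle with a white cap, 25 mm across, 87 mm high, standing close to the left (+y) side of the station. Origin: centre of its underside. Bystander.
- putty_tin: Round grey putty tin with a yellow lid, 54 mm across, 26 mm high, on the table to the right. Origin: centre of its underside. Bystander.
- masking_tape: Roll of masking tape, 58 mm across, 19 mm high, on the table to the right. Origin: centre of its underside. Bystander.
- glue_bottle: White glue bottle with a red label and a long nozzle, 36 mm across, 102 mm high, standing on the table to the left of the station. Origin: centre of its underside. Bystander.

How it is judged:
By the outcome, as a careful person would: the job done as asked, in the order asked, and still so for the second after the job is handed in, with the robot touching nothing.
It also fails if it takes over 40 s, if anything falls off the work surface, if the arm or the gripper's body presses on something with over 40 N, if the wrist force passes 120 N, or if a joint passes its speed limit or range.

## Robot

A 6-joint arm with a two-finger parallel gripper is mounted at the origin on a cart in front of the work surface, level with it; the furniture and walls round the work are solid. World frame = base frame: x ahead of the robot, y to its left, z up, the work surface at z = 0. Lengths are in m, angles in rad, forces in N, time in s.
With the tool pointing down it reaches from about 0.35 to 0.85 m from the base axis. Payload 8.1 kg.
Tool frame: the origin (TCP) lies at the very end of the fingers, on their centre line; the grasp point (between the pads) lies 19 mm behind it; z points along the fingers, y is the line along which they close (so a half turn about z gives the same grasp; the last joint's range is limited). The gripper opens to 85 mm and grips with 20 to 120 N. Pads are 22 mm wide; open, the fingers measure 114 mm over their backs; the gripper's body (76 mm by 85 mm) begins 54 mm behind the grasp point. The pads swing forward as they close: fully open they stand 13 mm farther back than shut.
Start: joints at [-1.386, 0.13, 1.488, -0, 1.523, -0.085], TCP at [0.16, -0.578, 0.231] pointing down, gripper open.
Joint ranges: [-2.96, 2.96], [-0.89, 2.26], [0.02, 2.5], [-1.34, 4.48], [0, 2.73], [-2.66, 2.66]. Speed limits (rad/s): [2.39, 2.39, 2.79, 3.14, 3.14, 3.14].

## Interface

Orientations are given as a unit quaternion [x, y, z, w].
In Python, from rig import r gives the robot as it stands.
- The arm moves only by the shell command python3 -m pendant 'ROWS' [FORCE]. ROWS is JSON, a list of rows, each an object of numbers: "x", "y", "z": the shift along the world's x, y, z in cm; "rx", "ry", "rz": the turn, a rotation vector about the world's x, y, z in rad; "grip": the closure, from 0 (fully open) to 1 (shut). A call has 1 to 20 rows; each row is the pose to reach, as a shift and turn from the pose commanded when the call began; what a row does not reach only later rows make up. A row lasts 1/8 s, in which the tool goes at most 62.5 mm and 10.7 degrees, less where a joint would pass 70% of its speed; a pose out of reach is approached as far as the arm can. A call with a gripper value outside its range is refused whole. The fingers move at their own pace and stop on an object; FORCE is the grip in N (left out, the last holds). Time passes only in rows, so rows that repeat a pose let the fingers close. It gives the time, the measured TCP pose, the force, the opening and the grip force at its end, in the units of the state.
- r.observe(): the state, without advancing time (a new reading comes with each control period).
- r.read_camera(name): name is "scene" or "top" or "wrist"; returns a dict with "color" (480x640x3 uint8, blue, green, red), "mtx" (3x3 intrinsics, pixels), "k1" (the pictures are not rectified: a ray, as slopes to the right and down, at radius r is drawn at 1 + k1 r^2 times it, then the intrinsics apply), "eye" and "attitude" of the camera in the world. Camera axes: x right, y down, z forward; pixel columns grow to the right and rows downward; lengths in m; the calibration is good to about 2 mm. A picture is of the moment at which its call begins. There is no depth.
- r.hand_in(): hands the job in; it is judged then, once.
The state is a dict: "clock": time; "joints": joint angles; "qd": joint speeds; "joint_efforts": joint torques, N m; "tool_pos": TCP position; "orientation": TCP orientation; "force": force on the tool from outside, world axes, zero at the start; "moment": the same for the moment, N m; "grip_width": finger opening in m; "finger_force": force on a finger pad.
Only numpy, scipy, OpenCV 4.12 (cv2) and the standard library are available. Lean on these libraries where they do the work, as an engineer would, in place of code of your own. Each camera call takes 0.05 s, during which the arm holds its last target. There are 200 camera calls.

## Working session

There is one attempt and no reset: what is moved stays moved. The work goes in short steps, Python scripts to look and compute and a shell command to move; the robot and the scene stay as the last step left them, time stands still between calls to the robot, and variables do not carry over. Pictures are saved under pics/ and viewed, at most 10 in all, crops included, and the job is handed in when it is done.

```bash
mkdir -p pics
cat > h.py <<'E'
import numpy as np, cv2
from scipy.spatial.transform import Rotation as R
from rig import r
def Rm(a):
    a=np.array(a,float); return a if a.shape==(3,3) else R.from_quat(a).as_matrix()
def pix2z(c,u,v,z):
    m=np.array(c["mtx"]); d=np.array([(u-m[0,2])/m[0,0],(v-m[1,2])/m[1,1]]); s=d.copy()
    for _ in range(20): s=d/(1+c["k1"]*(s@s))
    w=Rm(c["attitude"])@np.array([s[0],s[1],1]); e=np.array(c["eye"]); return e+w*(z-e[2])/w[2]
def proj(c,p):
    q=Rm(c["attitude"]).T@(np.array(p)-c["eye"]); s=q[:2]/q[2]; s=s*(1+c["k1"]*(s@s)); m=np.array(c["mtx"]); return s*[m[0,0],m[1,1]]+m[:2,2]
E
python3 - <<'E'
from h import *
import pickle
for n in("top","scene"):
    c=r.read_camera(n); cv2.imwrite(f"pics/{n}1.png",c["color"]); pickle.dump(c,open(n+"1.pkl","wb")); print(n,c["eye"],c["attitude"],c["mtx"],c["k1"])
print(r.observe())
E
```

```text
top [0.53154537 0.05843776 0.98583869] [ 0.71028181 -0.70128669  0.03675548 -0.0484332 ] [[433.90530208   0.         322.22674816]
 [  0.         433.90530208 240.18421887]
 [  0.           0.           1.        ]] -0.010372809347251793
scene [-0.09053344  0.48892017  0.85664183] [-0.4674272   0.78984853 -0.34310345  0.19982776] [[502.67039908   0.         325.25952303]
 [  0.         502.67039908 245.19049338]
 [  0.           0.           1.        ]] -0.08740652173696727
{'clock': 0.1, 'joints': array([-1.38640362e+00,  1.31076109e-01,  1.48921881e+00,  2.28736309e-05,
        1.52304556e+00, -8.54628735e-02]), 'qd': array([-1.28481931e-03, -1.67234924e-05, -2.43205947e-03, -1.17709600e-03,
        2.13419103e-04, -1.25616273e-03]), 'joint_efforts': array([ 1.27937157e-03, -5.70948815e+01, -5.01943052e+01, -1.06044813e-04,
        8.00335634e-03,  3.20298966e-05]), 'tool_pos': array([ 0.159851  , -0.57776427,  0.23032846]), 'orientation': array([ 9.90910744e-01,  1.34518157e-01, -3.18009254e-05, -8.73405715e-04]), 'force': array([-0.20799022,  0.48204243,  0.63875713]), 'moment': array([-0.0166403 , -0.00037188,  0.01285859]), 'finger_force': 0.0, 'grip_width': 0.08558688872088593}
```

View pics/top1.png

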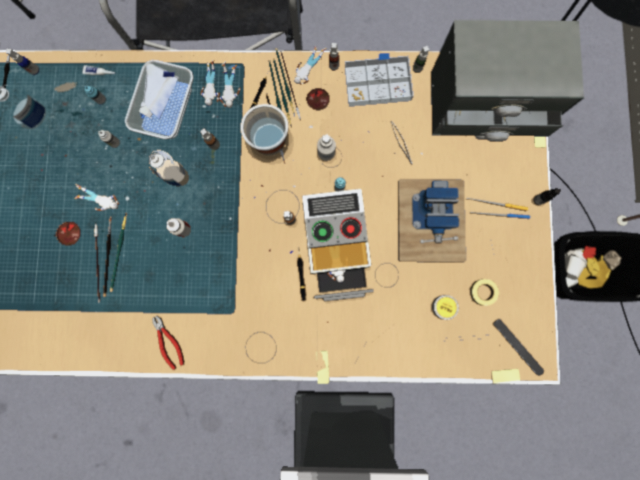

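View pics/scene1.png

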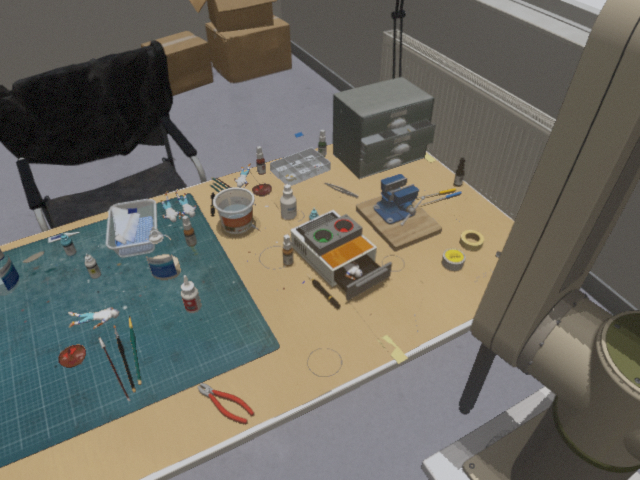

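The top view shows the green well at about (322,231), red at (351,228) and the tray front lip at about (343,296). The tan bottle is at (289,216), and the pin vice is at (302,279). I'll take a closer crop of the station.

Run:
```python
from h import *
import pickle
c=pickle.load(open("top1.pkl","rb")); im=c["color"]
cv2.imwrite("pics/crop1.png",cv2.resize(im[170:310,270:400],None,fx=4,fy=4,interpolation=cv2.INTER_CUBIC))
b,g,rr=[im[...,i].astype(int) for i in range(3)]
o=[]
for m in((g>rr+40)&(g>b+25),(rr>g+70)&(rr>b+70)):
    k=np.zeros_like(b,bool);k[200:260,300:375]=1;v,u=np.nonzero(m&k)
    # ring centre: use bounding mid
    print(len(u),u.min(),u.max(),v.min(),v.max(),u.mean(),v.mean()); p=pix2z(c,(u.min()+u.max())/2,(v.min()+v.max())/2,.084);o.append(p);print(p)
d=o[0]-o[1];print(np.hypot(*d[:2]),np.degrees(np.arctan2(d[1],d[0]))-90)
```

```text
101 312 332 221 241 321.46534653465346 231.6039603960396
[0.66011786 0.07485252 0.084     ]
107 341 361 218 238 350.8411214953271 228.0
[0.66717457 0.01406602 0.084     ]
0.06119473028413726 6.621829662092708
```

View pics/crop1.png

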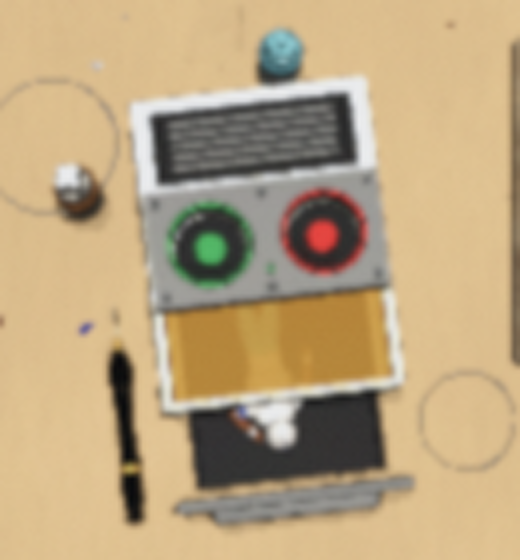

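Run:
```python
from h import *
import pickle
c=pickle.load(open("top1.pkl","rb"))
P=lambda x,y,z:pix2z(c,270+(x-1.5)/4,170+(y-1.5)/4,z)
C=[P(*q,.06) for q in((133,103),(364,78),(400,383),(165,410))]
ang=lambda d:np.degrees(np.arctan2(d[1],d[0]))
for a,b in((3,0),(2,1)): print("side",ang(C[b]-C[a]),np.linalg.norm(C[b]-C[a]))
for a,b in((1,0),(2,3)): print("w",ang(C[b]-C[a])-90,np.linalg.norm(C[b]-C[a]))
print("centre",np.mean(C,0))
g=np.array([.6601,.0749]);rd=np.array([.6672,.0141])
y=(g-rd)/np.linalg.norm(g-rd);x=np.array([y[1],-y[0]]);O=(g+rd)/2+.002*x;print("O",O,"x",x)
L=P(219,523,.05);Rr=P(382,500,.05);M=(L+Rr)/2
print("lip",L,Rr,np.linalg.norm(L-Rr),"out",-(M[:2]-O)@x-.1,"home front",O-.1*x,"lat",(M[:2]-O)@y)
print("push start",O-.185*x,"push end TCP",O-.111*x)
```

```text
side 6.926666030962202 0.16792482611395315
side 6.757886182579186 0.16705071434819316
w 6.885055738848678 0.12653127216146806
w 7.282578171994075 0.1260415792858315
centre [0.66588134 0.04525226 0.06      ]
O [0.6656365  0.04473198] x [0.9932506  0.11598815]
lip [0.51530568 0.06833555 0.05      ] [ 0.52868885 -0.01860597  0.05      ] 0.08796554832762439 out 0.04497411581005581 home front [0.56631144 0.03313316] lat -0.0030726429081909283
push start [0.48188514 0.02327417] push end TCP [0.55538568 0.03185729]
```

```bash
python3 -m pendant '[{"x":3,"y":5,"rz":-0.02,"grip":1},{"x":5.5,"y":10,"rz":-0.04,"grip":1},{"x":8,"y":15,"rz":-0.06,"grip":1},{"x":11,"y":20,"rz":-0.08,"grip":1},{"x":13.5,"y":25,"rz":-0.1,"grip":1},{"x":16,"y":30,"rz":-0.12,"grip":1},{"x":19,"y":35,"rz":-0.15,"grip":1},{"x":21.5,"y":40,"rz":-0.15,"grip":1},{"x":24,"y":45,"rz":-0.15,"grip":1},{"x":27,"y":50,"rz":-0.15,"grip":1},{"x":29.5,"y":55,"rz":-0.15,"grip":1},{"x":32.2,"y":60.1,"rz":-0.15,"grip":1},{"x":32.2,"y":60.1,"rz":-0.15,"grip":1},{"x":32.2,"y":60.1,"rz":-0.15,"grip":1},{"x":32.2,"y":60.1,"rz":-0.15,"grip":1}]'
python3 - <<'E'
from h import *
import pickle
c=r.read_camera("wrist"); cv2.imwrite("pics/w1.png",c["color"]); pickle.dump(c,open("w1.pkl","wb"));s=r.observe();print(s["tool_pos"],s["orientation"],s["grip_width"],c["eye"],c["attitude"])
E
```

```text
[ 0.1598862  -0.57788615  0.23049026] [ 9.90910970e-01  1.34517506e-01 -4.40179897e-05 -6.98099013e-04] 0.08514195020132768 [ 0.23395732 -0.55809337  0.37255302] [ 0.78654423 -0.59891203 -0.09169205  0.11935293]validation failed for argument at $[0]...
```

View pics/w1.png

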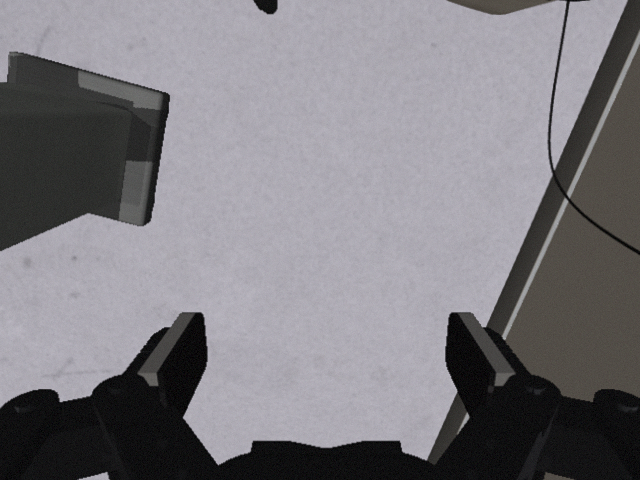

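The arm didn't move; the wrist view shows the floor and open fingers. The first row failed validation, so I'll try rows with every key filled in.

```bash
python3 -m pendant '[{"x":3,"y":5,"z":0,"rx":0,"ry":0,"rz":-0.02,"grip":1}]'; python3 -m pendant 2>&1 | head
```

```text
clock: 0.28
tool_pos: [0.1886, -0.5291, 0.2297]
orientation: [0.992, 0.123, -0.0, -0.001]
force: [0.8, 1.0, 0.5]
grip_width: 0.0699
finger_force: 0.0
invalid input
```

```bash
python3 -m pendant '[{"x":2.5,"y":5,"z":0,"rx":0,"ry":0,"rz":-0.02,"grip":1},{"x":5,"y":10,"z":0,"rx":0,"ry":0,"rz":-0.04,"grip":1},{"x":8,"y":15,"z":0,"rx":0,"ry":0,"rz":-0.06,"grip":1},{"x":10.5,"y":20,"z":0,"rx":0,"ry":0,"rz":-0.08,"grip":1},{"x":13,"y":25,"z":0,"rx":0,"ry":0,"rz":-0.1,"grip":1},{"x":16,"y":30,"z":0,"rx":0,"ry":0,"rz":-0.12,"grip":1},{"x":18.5,"y":35,"z":0,"rx":0,"ry":0,"rz":-0.13,"grip":1},{"x":21,"y":40,"z":0,"rx":0,"ry":0,"rz":-0.13,"grip":1},{"x":24,"y":45,"z":0,"rx":0,"ry":0,"rz":-0.13,"grip":1},{"x":26.5,"y":50,"z":0,"rx":0,"ry":0,"rz":-0.13,"grip":1},{"x":29.2,"y":55,"z":0,"rx":0,"ry":0,"rz":-0.13,"grip":1},{"x":29.2,"y":55,"z":0,"rx":0,"ry":0,"rz":-0.13,"grip":1},{"x":29.2,"y":55,"z":0,"rx":0,"ry":0,"rz":-0.13,"grip":1},{"x":29.2,"y":55,"z":0,"rx":0,"ry":0,"rz":-0.13,"grip":1}]'
python3 - <<'E'
from h import *
import pickle
c=r.read_camera("wrist"); cv2.imwrite("pics/w2.png",c["color"]); pickle.dump(c,open("w2.pkl","wb"));s=r.observe();print(s["tool_pos"],s["orientation"],s["grip_width"],c["eye"],proj(c,s["tool_pos"]))
E
```

```text
clock: 2.02
tool_pos: [0.4816, 0.0206, 0.2312]
orientation: [0.998, 0.059, -0.0, 0.0]
force: [0.3, 0.3, 0.4]
grip_width: 0.0001
finger_force: 0.0
[0.48162416 0.02050643 0.23130365] [ 9.98262695e-01  5.89200879e-02 -4.14856060e-06  1.24156844e-04] -0.00016385645557828314 [0.55788723 0.02926058 0.37340657] [325.08170537 319.39676015]
```

View pics/w2.png

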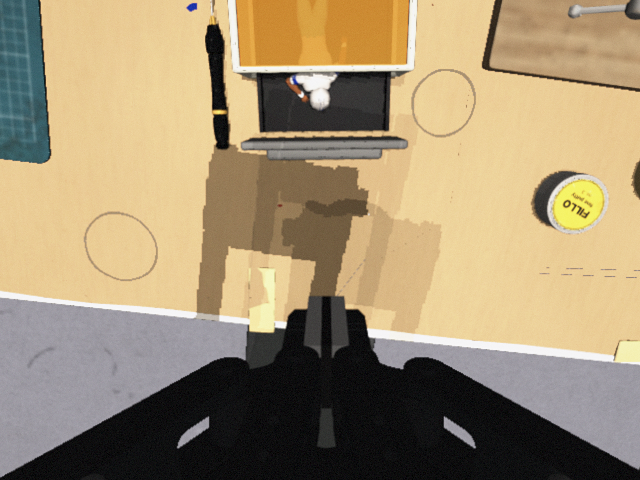

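The wrist view shows the station squared to the tool. The lip's front edge runs from (267,157) to (382,156) and the panel from 242 to 407. The closed fingertips are at about (326,298).

Run:
```python
from h import *
import pickle
c=pickle.load(open("w2.pkl","rb"))
a,b=pix2z(c,267,157,.05),pix2z(c,382,156,.05);M=(a+b)/2
d=a-b;print(a,b,np.linalg.norm(d),np.degrees(np.arctan2(d[1],d[0]))-90,M)
t=np.radians(6.9);x=np.array([np.cos(t),np.sin(t)]);y=np.array([-x[1],x[0]]);O=np.array([.6658,.045])
print(-(M[:2]-O)@x-.1,(M[:2]-O)@y)
a,b=pix2z(c,229,75,.06),pix2z(c,411,71,.06);print(((a+b)/2)[:2]-O,((a+b)[:2]/2-O)@x,((a+b)[:2]/2-O)@y,np.linalg.norm(a-b))
for u in(308,345,):print(pix2z(c,u,297,.231))
```

```text
[0.51820678 0.07028648 0.05      ] [ 0.5293803  -0.01793207  0.05      ] 0.08892333275202988 7.218492779583826 [0.52379354 0.0261772  0.05      ]
0.04323926444054235 -0.0016262616349742153
[-0.08325327 -0.00869563] -0.08369496157525923 0.0013691390846052017 0.12901068022053605
[0.49009643 0.02800445 0.231     ]
[0.49173236 0.01411014 0.231     ]
```

```bash
python3 -m pendant '[{"x":0,"y":0.1,"z":-5,"rx":0,"ry":0,"rz":0,"grip":1},{"x":0,"y":0.2,"z":-10,"rx":0,"ry":0,"rz":0,"grip":1},{"x":0,"y":0.2,"z":-15,"rx":0,"ry":0,"rz":0,"grip":1},{"x":0,"y":0.2,"z":-19,"rx":0,"ry":0,"rz":0,"grip":1},{"x":1,"y":0.3,"z":-19.2,"rx":0,"ry":0,"rz":0,"grip":1},{"x":2,"y":0.4,"z":-19.2,"rx":0,"ry":0,"rz":0,"grip":1},{"x":2.5,"y":0.5,"z":-19.2,"rx":0,"ry":0,"rz":0,"grip":1},{"x":3,"y":0.6,"z":-19.2,"rx":0,"ry":0,"rz":0,"grip":1},{"x":3.5,"y":0.6,"z":-19.2,"rx":0,"ry":0,"rz":0,"grip":1},{"x":4,"y":0.7,"z":-19.2,"rx":0,"ry":0,"rz":0,"grip":1},{"x":4.5,"y":0.7,"z":-19.2,"rx":0,"ry":0,"rz":0,"grip":1},{"x":5,"y":0.8,"z":-19.2,"rx":0,"ry":0,"rz":0,"grip":1},{"x":5.5,"y":0.9,"z":-19.2,"rx":0,"ry":0,"rz":0,"grip":1},{"x":6,"y":0.9,"z":-19.2,"rx":0,"ry":0,"rz":0,"grip":1},{"x":6.4,"y":1,"z":-19.2,"rx":0,"ry":0,"rz":0,"grip":1},{"x":6.8,"y":1,"z":-19.2,"rx":0,"ry":0,"rz":0,"grip":1},{"x":7,"y":1,"z":-19.2,"rx":0,"ry":0,"rz":0,"grip":1},{"x":7,"y":1,"z":-19.2,"rx":0,"ry":0,"rz":0,"grip":1}]'
```

```text
clock: 4.32
tool_pos: [0.5523, 0.0317, 0.0394]
orientation: [0.998, 0.06, 0.0, 0.0]
force: [1.1, -0.5, -0.7]
grip_width: -0.0001
finger_force: 0.0
```

```bash
python3 -m pendant '[{"x":0.1,"y":0,"z":0,"rx":0,"ry":0,"rz":0,"grip":1},{"x":0.2,"y":0,"z":0,"rx":0,"ry":0,"rz":0,"grip":1},{"x":0.3,"y":0,"z":0,"rx":0,"ry":0,"rz":0,"grip":1}]'
python3 - <<'E'
from h import *
import pickle
c=r.read_camera("top"); cv2.imwrite("pics/t2.png",cv2.resize(c["color"][170:310,270:400],None,fx=4,fy=4,interpolation=cv2.INTER_CUBIC));print(r.observe()["force"])
E
```

```text
clock: 4.7
tool_pos: [0.5549, 0.0318, 0.0393]
orientation: [0.998, 0.06, -0.0, -0.0]
force: [-1.0, -0.1, -0.0]
grip_width: -0.0001
finger_force: 0.6
[-1.03444743  0.2412442   0.76652596]
```

View pics/t2.png

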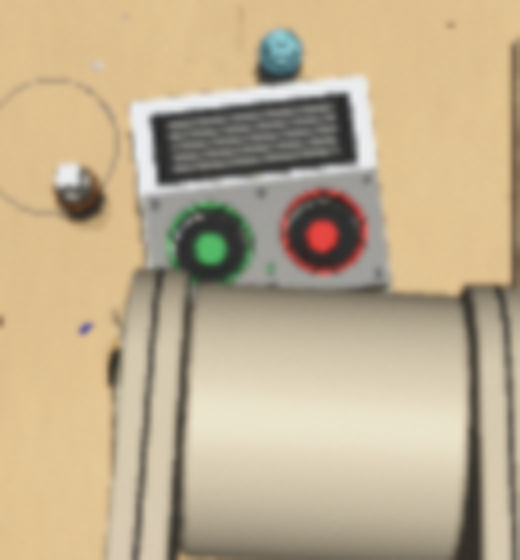

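The arm covers the tray in this view, and the force is still only sliding friction. I'll keep pushing until it reaches the stop.

```bash
python3 -m pendant '[{"x":0.1,"y":0,"z":0,"rx":0,"ry":0,"rz":0,"grip":1},{"x":0.2,"y":0,"z":0,"rx":0,"ry":0,"rz":0,"grip":1},{"x":0.3,"y":0,"z":0,"rx":0,"ry":0,"rz":0,"grip":1}]'
```

```text
clock: 5.12
tool_pos: [0.5574, 0.0317, 0.0391]
orientation: [0.998, 0.06, -0.001, -0.0]
force: [-6.6, 0.2, 5.2]
grip_width: 0.0001
finger_force: 3.4
```

```bash
python3 -m pendant '[{"x":0.1,"y":0,"z":0,"rx":0,"ry":0,"rz":0,"grip":1},{"x":0.2,"y":0,"z":0,"rx":0,"ry":0,"rz":0,"grip":1},{"x":0.2,"y":0,"z":0,"rx":0,"ry":0,"rz":0,"grip":1}]'
```

```text
clock: 5.5
tool_pos: [0.5575, 0.0317, 0.0388]
orientation: [0.998, 0.06, -0.003, -0.0]
force: [-14.3, -0.1, 10.4]
grip_width: 0.0001
finger_force: 6.9
```

```bash
python3 -m pendant '[{"x":-1.5,"y":-0.1,"z":0,"rx":0,"ry":0,"rz":0,"grip":1},{"x":-4,"y":-0.4,"z":0.2,"rx":0,"ry":0,"rz":0,"grip":1},{"x":-4,"y":-0.4,"z":5,"rx":0,"ry":0,"rz":0,"grip":1},{"x":-4,"y":-0.4,"z":10,"rx":0,"ry":0,"rz":0,"grip":1},{"x":-2,"y":1,"z":14,"rx":0,"ry":0,"rz":0,"grip":1},{"x":0.5,"y":3.2,"z":14,"rx":0,"ry":0,"rz":0,"grip":1},{"x":2,"y":3.2,"z":14,"rx":0,"ry":0,"rz":0,"grip":1},{"x":2,"y":3.2,"z":14,"rx":0,"ry":0,"rz":0,"grip":1},{"x":2,"y":3.2,"z":14,"rx":0,"ry":0,"rz":0,"grip":1}]'
python3 - <<'E'
from h import *
import pickle
c=r.read_camera("wrist"); im=c["color"]; cv2.imwrite("pics/w3.png",im); pickle.dump(c,open("w3.pkl","wb"));s=r.observe();print(s["tool_pos"],s["orientation"],s["force"],c["eye"])
b,g,rr=[im[...,i].astype(int) for i in range(3)]
n,l,st,ce=cv2.connectedComponentsWithStats(((g>rr+40)&(g>b+25)).astype(np.uint8))
for i in range(1,n):
    if st[i,4]>150: print(st[i],ce[i],pix2z(c,st[i,0]+(st[i,2]-1)/2,st[i,1]+(st[i,3]-1)/2,.084))
E
```

```text
clock: 6.62
tool_pos: [0.5795, 0.0635, 0.179]
orientation: [0.998, 0.06, -0.0, 0.0]
force: [-0.9, -1.6, -0.4]
grip_width: 0.0
finger_force: 0.0
[0.57939078 0.06346607 0.17903079] [ 9.98215478e-01  5.97141531e-02 -2.81618398e-04  2.34350427e-05] [0.1562984  0.49593434 0.27679052] [0.65584101 0.07220559 0.32113736]
[ 281   53   83   87 1098] [322.26593807  95.06557377] [0.66285415 0.07511532 0.084     ]
[309  83  28  30 667] [322.68365817  97.69715142] [0.66211681 0.07475529 0.084     ]
```

View pics/w3.png

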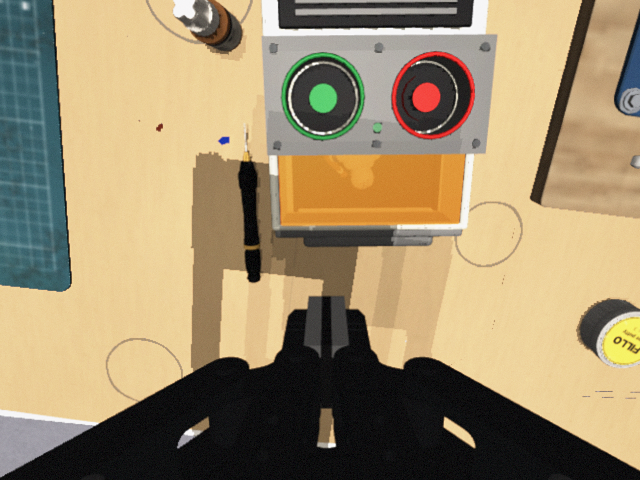

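The view shows the tray flush and the miniature behind the window, with the green rim centred at (322,96). The well is at about (0.662, 0.075), so I'll move over it and go in.

```bash
python3 -m pendant '[{"x":3,"y":0.4,"z":-0.5,"rx":0,"ry":0,"rz":0,"grip":1},{"x":6,"y":0.8,"z":-2,"rx":0,"ry":0,"rz":0,"grip":1},{"x":8.2,"y":1.1,"z":-5,"rx":0,"ry":0,"rz":0,"grip":1},{"x":8.2,"y":1.1,"z":-8,"rx":0,"ry":0,"rz":0,"grip":1},{"x":8.2,"y":1.1,"z":-8.6,"rx":0,"ry":0,"rz":0,"grip":1},{"x":8.2,"y":1.1,"z":-8.6,"rx":0,"ry":0,"rz":0,"grip":1}]'
python3 - <<'E'
from h import *
import pickle
o=[]
for n in("wrist","scene"):
    c=r.read_camera(n); print(n,proj(c,r.observe()["tool_pos"])); o.append(c)
s=proj(o[1],r.observe()["tool_pos"]).astype(int)
a=cv2.resize(o[0]["color"][180:400,200:460],(400,338)); b=cv2.resize(o[1]["color"][s[1]-40:s[1]+40,s[0]-47:s[0]+48],(400,338),interpolation=cv2.INTER_CUBIC)
cv2.imwrite("pics/w4.png",np.hstack([a,b]))
E
```

```text
clock: 7.42
tool_pos: [0.6615, 0.0745, 0.0936]
orientation: [0.998, 0.06, -0.0, 0.0]
force: [0.6, -0.9, 0.5]
grip_width: -0.0001
finger_force: 0.0
wrist [324.93489175 318.94678101]
scene [323.00486859 230.384871  ]
```

View pics/w4.png

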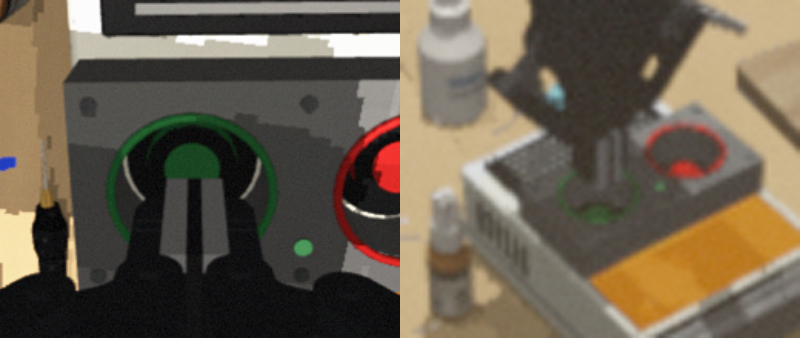

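The fingertips are laterally centred in the green ring (ring 107–278, tips 160–230 in the crop). I'll go down to just above the key and then press.

```bash
python3 -m pendant '[{"x":0,"y":0,"z":-0.8,"rx":0,"ry":0,"rz":0,"grip":1},{"x":0,"y":0,"z":-1.6,"rx":0,"ry":0,"rz":0,"grip":1},{"x":0,"y":0,"z":-2.2,"rx":0,"ry":0,"rz":0,"grip":1},{"x":0,"y":0,"z":-2.2,"rx":0,"ry":0,"rz":0,"grip":1}]'; python3 -m pendant '[{"x":0,"y":0,"z":-0.3,"rx":0,"ry":0,"rz":0,"grip":1},{"x":0,"y":0,"z":-0.5,"rx":0,"ry":0,"rz":0,"grip":1},{"x":0,"y":0,"z":-0.5,"rx":0,"ry":0,"rz":0,"grip":1}]'
```

```text
clock: 8.02
tool_pos: [0.6612, 0.0747, 0.0701]
orientation: [0.998, 0.06, -0.001, -0.0]
force: [-0.8, 0.5, 0.6]
grip_width: 0.0001
finger_force: 0.0
clock: 8.4
tool_pos: [0.6622, 0.0747, 0.0666]
orientation: [0.998, 0.06, 0.0, -0.0]
force: [-1.0, -0.2, 1.7]
grip_width: -0.0001
finger_force: 0.7
```

```bash
python3 -m pendant '[{"x":0,"y":0,"z":-0.2,"rx":0,"ry":0,"rz":0,"grip":1},{"x":0,"y":0,"z":-0.4,"rx":0,"ry":0,"rz":0,"grip":1},{"x":0,"y":0,"z":-0.4,"rx":0,"ry":0,"rz":0,"grip":1}]';python3 -m pendant '[{"x":0,"y":0,"z":-0.2,"rx":0,"ry":0,"rz":0,"grip":1},{"x":0,"y":0,"z":-0.3,"rx":0,"ry":0,"rz":0,"grip":1},{"x":0,"y":0,"z":-0.3,"rx":0,"ry":0,"rz":0,"grip":1}]'
```

```text
clock: 8.78
tool_pos: [0.6623, 0.0747, 0.063]
orientation: [0.998, 0.06, 0.0, 0.0]
force: [-2.5, 0.1, 6.8]
grip_width: -0.0
finger_force: 3.7
clock: 9.15
tool_pos: [0.6624, 0.0747, 0.0628]
orientation: [0.998, 0.06, 0.001, 0.0]
force: [-13.4, -1.3, 25.3]
grip_width: 0.0
finger_force: 12.9
```

The key is on its hard stop, with the tip at z = 0.063 and 25 N. I'll lift out and check.

```bash
python3 -m pendant '[{"x":0,"y":0,"z":0.5,"rx":0,"ry":0,"rz":0,"grip":1},{"x":0,"y":0,"z":2,"rx":0,"ry":0,"rz":0,"grip":1},{"x":0,"y":0,"z":5,"rx":0,"ry":0,"rz":0,"grip":1},{"x":0,"y":0,"z":10,"rx":0,"ry":0,"rz":0,"grip":1},{"x":-4,"y":-0.5,"z":12,"rx":0,"ry":0,"rz":0,"grip":1},{"x":-8.2,"y":-1.1,"z":12,"rx":0,"ry":0,"rz":0,"grip":1},{"x":-10,"y":-1.1,"z":12,"rx":0,"ry":0,"rz":0,"grip":1},{"x":-10,"y":-1.1,"z":12,"rx":0,"ry":0,"rz":0,"grip":1}]'
python3 - <<'E'
from h import *
c=r.read_camera("wrist"); cv2.imwrite("pics/w5.png",c["color"]);print(r.observe()["tool_pos"])
E
```

```text
clock: 10.15
tool_pos: [0.5613, 0.0638, 0.1799]
orientation: [0.998, 0.06, 0.0, -0.0]
force: [1.2, -0.4, -0.3]
grip_width: -0.0002
finger_force: 0.0
[0.56215377 0.06372738 0.17991124]
```

View pics/w5.png

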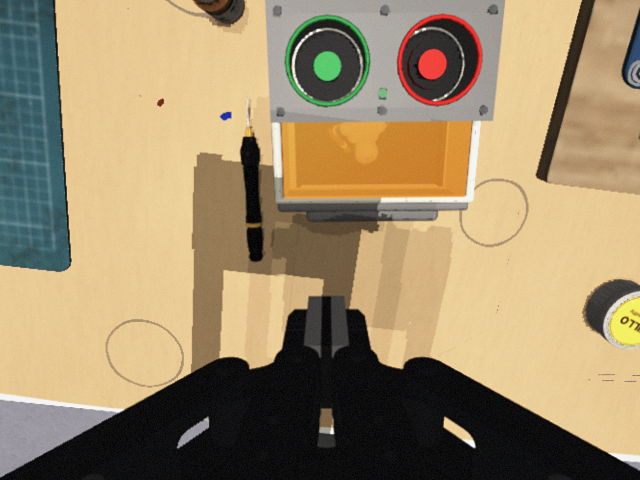

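The tray is flush, with the lip at (372,215). The key stopped at z = 0.063, which is its fully pressed depth, and nothing around the station has moved.

```bash
python3 -c "from rig import r;print(r.hand_in())"
```

```text
the job is handed in; nothing more can be done
None
```

I pushed the tray home to its hard stop and then pressed the green start key down to its stop. The job is handed in, about 10 s on the robot's clock. The arm kept clear of the stop key and the miniature, and none of the bystanders in view had moved. The hand-in gave no verdict.

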